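# Find the clear relay bay by feel and plug the relay home

### The job

Two of the panel's three relay bays still have a transport spacer left under their floating copper plate, where it cannot be seen. Feel for the clear bay by pressing gently, never with more than 30 N, and plug the black relay with the yellow cap into it, upright and fully home; hold it down there for half a second with a firm push of about 15 N so that its contacts bite, then let go. Leave the grey relay, the screwdriver and the parts bin alone.

Things in the scene. Friction and masses are not known exactly. Their poses are not given: they have to be found in the camera images.
- relay_center (a point): the new relay to plug in: a black upright square block with a yellow cap and thin yellow band, 38 x 38 mm, 76 mm tall, sides along its x and y, about 140 g, standing on the bench; this point is its centre, 38 mm above its underside. Its foot is stepped in as a lead: 32 mm wide for 5 mm, then 35.5 mm for 3 mm. It may go in at any quarter turn
- relay_foot (a point): centre of the underside of that relay
- panel: fixed blue panel 240 x 270 mm lying on the bench, carrying a grey socket block 70 mm (x) x 200 mm (y), top 50 mm above the bench, with three square bays in a row along the panel's y, 62 mm apart. Two low black solid-state relays (32 mm high) are screwed on beyond the block (+x). Origin at the centre of the panel's underside, below the middle bay; z up
- bay_a (a point): centre of the mouth of the bay on the panel's +y side, level with the top of the socket block. Each of the three bays is a 41 x 41 mm square hole with sides along the panel's x and y, closed by a floating copper plate that starts 10 to 13 mm below the mouth, slides straight down against about 6 N of friction and stays where it is left, its face sprung, giving about 1 mm for 6 N
- bay_b (a point): centre of the mouth of the middle bay, same as bay_a. In the one clear bay the plate goes down to a hard stop 30 mm below the mouth: there the relay is fully home
- bay_c (a point): centre of the mouth of the bay on the panel's -y side, same as bay_a. In the two bays that are not clear (which ones varies) a hidden leftover spacer stops the plate hard 18 mm below the mouth
- old_relay: bystander: grey relay with a blue cap and band, otherwise the same shape, standing on the bench; origin at the centre of its underside
- screwdriver: bystander: screwdriver with a yellow handle, lying on the bench along its x
- bin: bystander: open blue parts bin 80 x 120 x 35 mm with brass ends in it; origin at the centre of its underside
Mind the look-alikes: they are no part of the job. Of the things that look like the part that bears relay_center, the smallest one is meant.

How it is judged:
On the way:
1. the relay is held down fully home in the clear bay with a push of more than 10 N (contact force between relay and panel above 10 N and height (world z) of relay_foot below 0.0225 m and (horizontal distance between relay_foot and bay_a below 0.004 m or horizontal distance between relay_foot and bay_b below 0.004 m or horizontal distance between relay_foot and bay_c below 0.004 m)), for 0.2 s.
At the end, for the whole second after the job is handed in: The yellow-capped relay stands at rest in the clear bay, its underside within 4 mm of the bay's centre line and within 2.5 mm of fully home (30 mm below the mouth), upright within 0.06 rad, and released ((horizontal distance between relay_foot and bay_a below 0.004 m or horizontal distance between relay_foot and bay_b below 0.004 m or horizontal distance between relay_foot and bay_c below 0.004 m) and height (world z) of relay_foot below 0.0225 m and angle between relay_center's own z axis and vertical below 0.06 rad and linear speed of relay below 0.01 m/s); the robot touches nothing.
It fails at once if the relay is pressed against the panel or a bay plate with more than 30 N (contact force between relay and panel above 30 N).
It fails at once if the robot presses on the panel or a bay plate with more than 30 N (contact force between any of the arm, the fingers and panel above 30 N).
It fails at once if the grey relay, the screwdriver or the parts bin is moved by more than 20 mm (distance of any of old_relay, screwdriver, bin from where it was at the start of the episode above 0.02 m).
It also fails if it takes over 48 s, if anything falls off the work surface, if the arm or the gripper's body presses on something with over 40 N, if the wrist force passes 120 N, or if a joint passes its speed limit or range.

### The arm

A 6-joint arm with a two-finger parallel gripper is mounted at the origin on the work surface. World frame = base frame: x ahead of the robot, y to its left, z up, the work surface at z = 0. Lengths are in m, angles in rad, forces in N, time in s.
With the tool pointing down it reaches from about 0.275 to 0.975 m from the base axis. Payload 8.4 kg.
Tool frame: the origin (TCP) lies at the very end of the fingers, on their centre line; the grasp point (between the pads) lies 19 mm behind it; x points along the fingers, y is the direction in which the jaws open and shut, and the axes are right-handed (so a half turn about x gives the same grasp; the last joint's range is limited). The gripper opens to 92 mm and grips with 3 to 60 N. Pads are 20 mm wide; open, the fingers measure 128 mm over their backs; the gripper's body (75 mm by 189 mm) begins 69 mm behind the grasp point.
Start: joints at [1.173, 0.353, 1.633, -0, 1.155, -0.002], TCP at [0.241, 0.577, 0.188] pointing down, gripper open.
Joint ranges: [-2.63, 2.63], [-0.92, 2.1], [0.06, 2.66], [-1.3, 4.44], [0, 2.69], [-3.02, 3.02]. Speed limits (rad/s): [2.22, 2.22, 2.79, 3.14, 3.14, 3.14].

### API

Orientations are given as a unit quaternion [x, y, z, w].
In Python, from workcell import read_state, imaging, sign_off gives the robot as it stands. The module is installed in compiled form; this text tells all that it offers.
- The arm moves only by the tool play_rows, never from a script. Its argument "increments" is a list of rows, each a list of 4 numbers: the shift along the tool's x, y, z in m, then the turn about the tool's x in rad. In form: [[x, y, z, turn], ...]. A call has exactly 10 rows; each row is the pose to reach, as a shift and turn from the pose measured when the call began, along the tool's axes at that moment; what a row does not reach only later rows make up. A row lasts 1/12 s, in which the tool goes at most 41.7 mm and 7.16 degrees, less where a joint would pass 70% of its speed; a pose out of reach is approached as far as the arm can. A call with a gripper value outside its range is refused whole. "fingers" is the opening, from 0 (shut) to 1 (fully open), set as the call begins (left out, the last holds). The fingers move at their own pace and stop on an object; the grip force is fixed at half the most. Time passes only in rows, so rows that repeat a pose let the fingers close, or fill a call up. It gives the time, the measured TCP pose, the force and the opening at its end, in the units of the state.
- read_state(): the state, without advancing time (a new reading comes with each control period).
- imaging.read_camera(name): name is "scene" or "side" or "wrist"; returns a dict with "color" (480x640x3 uint8, red, green, blue), "fx", "fy", "cx", "cy" (pixels), "k1" (the pictures are not rectified: a ray, as slopes to the right and down, at radius r is drawn at 1 + k1 r^2 times it, then the intrinsics apply), "view" (4x4, takes a point from world to camera coordinates). Camera axes: x right, y up, looking along -z (the intrinsics and any distortion apply to the point x, -y, -z); pixel columns grow to the right and rows downward; lengths in m; the calibration is good to about 2 mm. A picture is of the moment at which its call begins. There is no depth.
- sign_off(): hands the job in, once; it reports no verdict.
Trained networks look in a picture, given as the dict that the camera call returned (one of the last four; its "shot" number tells which), for a name from the list of things; names that differ only in an ending like _2 or _b are one class to them, and where a whole thing is asked for, a point or a joint stands for the part that bears it (a point fixed in the world has none). Each returns a list of dicts, best first, with "conf" (0 to 1); they miss things now and then, are a little off and sometimes report something else, mostly with a low value. They report only what shows in the picture. A call takes as long as a camera call. They do not tell look-alikes from the thing itself.
- imaging.masks_of(picture, label): "pixels" (480x640 bool, what is visible of it) and "point" ([row, column] in pixels, amid what is visible of it).
The state is a dict: "clock": time; "q": joint angles; "dq": joint speeds; "tau": joint torques, N m; "position": TCP position; "orientation": TCP orientation; "ft_force": force on the tool from outside, world axes, zero at the start; "torque": the same for the moment, N m; "width": finger opening in m.
Only numpy, scipy, OpenCV 4.12 (cv2) and the standard library are available. Lean on these libraries where they do the work, as an engineer would, in place of code of your own. Each camera call takes 0.05 s, during which the arm holds its last target.

## Working session

There is one attempt and no reset: what is moved stays moved. The work goes in short steps, Python scripts to look and compute and a tool call to move; the robot and the scene stay as the last step left them, time stands still between calls to the robot, and variables do not carry over. Pictures are saved under pics/ and viewed, and the job is handed in when it is done.

Besides the shell and the picture viewer there is one more tool, called after "Call:" as name(argument=value, ...) on one line, values as JSON. play_rows: Moves the arm, as the interface text tells. Its arguments: {"type":"object","properties":{"increments":{"type":"array"},"fingers":{"type":"number"}},"required":["increments"]}

```bash
mkdir -p pics
cat > h.py <<'E'
import numpy as np, cv2
from workcell import read_state, imaging, sign_off
def save(p,n): cv2.imwrite('pics/'+n+'.png',cv2.cvtColor(p['color'],cv2.COLOR_RGB2BGR))
def proj(p,X):
    X=np.atleast_2d(X); V=np.array(p['view']); c=(V[:3,:3]@X.T).T+V[:3,3]
    a=c[:,0]/-c[:,2]; b=-c[:,1]/-c[:,2]; s=1+p['k1']*(a*a+b*b)
    return np.c_[p['fx']*a*s+p['cx'],p['fy']*b*s+p['cy']]
def atz(p,uv,z):
    K=np.array([[p['fx'],0,p['cx']],[0,p['fy'],p['cy']],[0,0,1.]])
    uv=np.atleast_2d(uv).astype(float); a=(uv[:,0]-p['cx'])/p['fx']; b=(uv[:,1]-p['cy'])/p['fy']
    x,y=a.copy(),b.copy()
    for _ in range(30):
        s=1+p['k1']*(x*x+y*y); x,y=a/s,b/s
    V=np.array(p['view']); R=V[:3,:3]; o=-R.T@V[:3,3]
    d=(R.T@np.c_[x,-y,-np.ones_like(x)].T).T
    t=(np.asarray(z)-o[2])/d[:,2]
    return o+d*t[:,None]
E
python3 - <<'E'
from h import *
for n in ['scene','side','wrist']:
    p=imaging.read_camera(n); save(p,n+'0'); print(n,p['fx'],p['k1'],np.round(np.linalg.inv(p['view'])[:3,3],3))
    for l in ['relay_center','panel','old_relay','screwdriver','bin']:
        for m in imaging.masks_of(p,l): print(l,round(m['conf'],2),m['point'],m['pixels'].sum())
s=read_state(); print(s)
E
```

```text
scene 434.5499521364111 -0.05456685301760452 [ 0.943 -0.388  0.446]
relay_center 0.94 [170.8, 308.6] 1290
relay_center 0.85 [217.4, 350.1] 1075
relay_center 0.64 [204.1, 290.4] 2080
panel 0.8 [365.2, 185.0] 27061
panel 0.31 [190.0, 372.2] 880
old_relay 0.6 [191.5, 370.9] 890
screwdriver 0.92 [347.0, 379.2] 1495
screwdriver 0.32 [217.8, 347.6] 1107
bin 0.65 [238.7, 440.5] 2491
side 596.1579478305994 -0.0008850669978376881 [ 0.075 -0.411  0.76 ]
relay_center 0.96 [213.1, 272.8] 1142
relay_center 0.93 [247.7, 236.1] 2319
relay_center 0.88 [221.7, 177.6] 2672
panel 0.58 [367.9, 431.2] 25350
old_relay 0.91 [188.2, 228.7] 1008
old_relay 0.2 [369.6, 429.3] 24997
screwdriver 0.69 [238.4, 442.1] 772
bin 0.8 [173.1, 312.8] 2405
bin 0.68 [370.4, 429.3] 25044
wrist 428.41331483194824 -0.041365901158555166 [0.18  0.603 0.385]
relay_center 0.91 [455.4, 142.8] 724
{'clock': 0.9, 'q': array([ 1.17259835e+00,  3.52957252e-01,  1.63338830e+00,  1.30345882e-05,
        1.15523449e+00, -2.41268516e-03]), 'dq': array([ 0.00018645, -0.00102726, -0.00096276, -0.00148549,  0.00050033,
       -0.00014517]), 'tau': array([-5.79512234e-04, -5.93737936e+01, -3.34580076e+01,  6.96257106e-02,
        1.56128785e-02, -3.56539101e-05]), 'position': array([0.24096139, 0.57668316, 0.1883147 ]), 'orientation': array([ 0.13902673,  0.6933091 , -0.13901631,  0.69330262]), 'ft_force': array([ 0.37286563,  1.16176178, -0.52382033]), 'torque': array([-0.03067036,  0.01240351, -0.03249636]), 'width': 0.09175927273233708}
```

View pics/scene0.png

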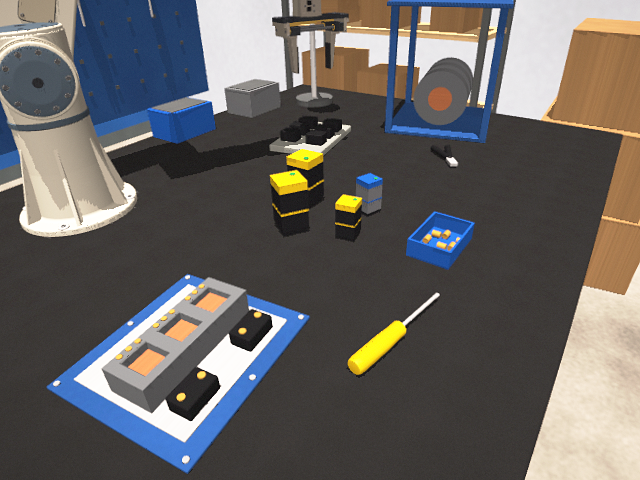

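View pics/side0.png

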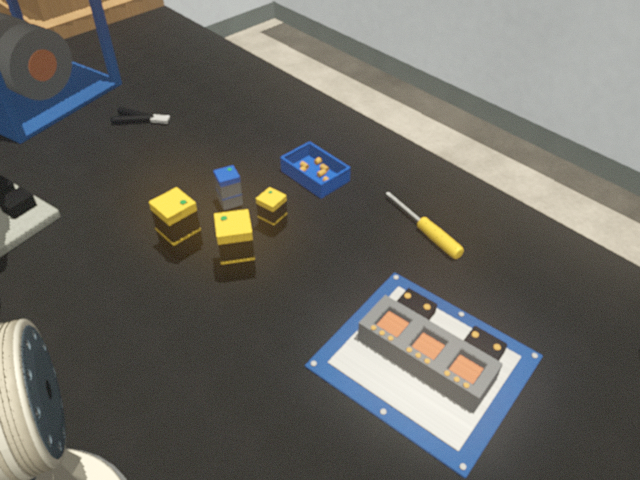

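View pics/wrist0.png

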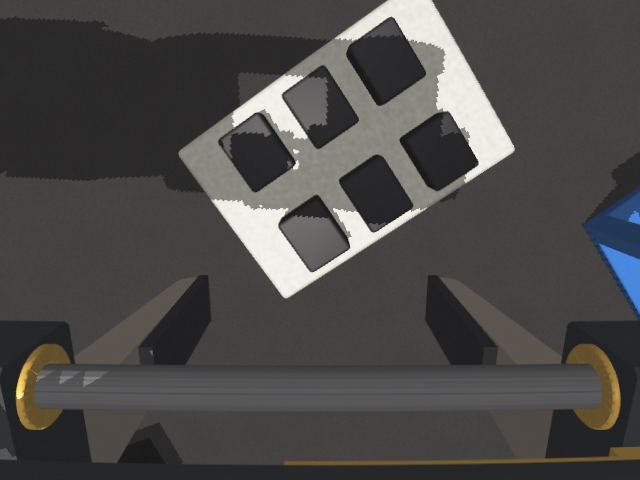

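The scene shows three yellow-capped relays. The smallest is at scene (348,217) and side (272,206). The panel is at the lower left in the scene view, with the bays at about (211,302), (181,330) and (149,361). I'll zoom in to measure.

Run:
```python
import cv2
a=cv2.imread('pics/scene0.png');b=cv2.imread('pics/side0.png')
cv2.imwrite('pics/z1.png',cv2.resize(a[180:250,300:400],None,fx=8,fy=8,interpolation=2))
cv2.imwrite('pics/z2.png',cv2.resize(b[160:270,200:300],None,fx=5,fy=5,interpolation=2))
cv2.imwrite('pics/z3.png',cv2.resize(a[260:480,40:320],None,fx=2.7,fy=2.7,interpolation=2))
cv2.imwrite('pics/z4.png',cv2.resize(b[265:475,300:550],None,fx=2.8,fy=2.8,interpolation=2))
```

```text
(no output)
```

View pics/z1.png

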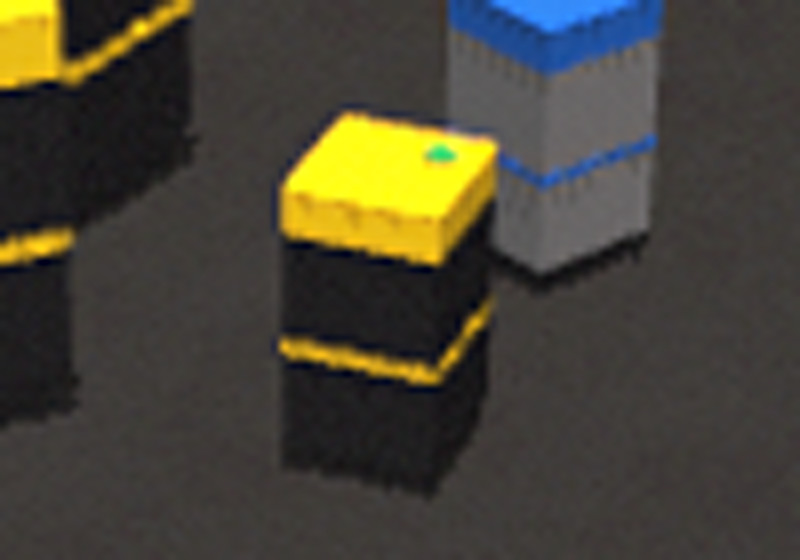

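View pics/z2.png

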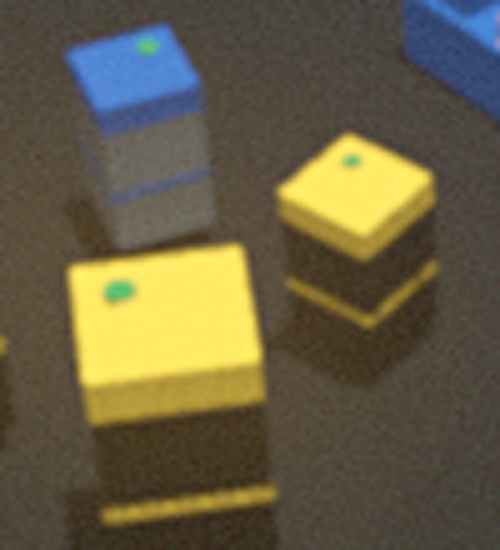

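View pics/z3.png

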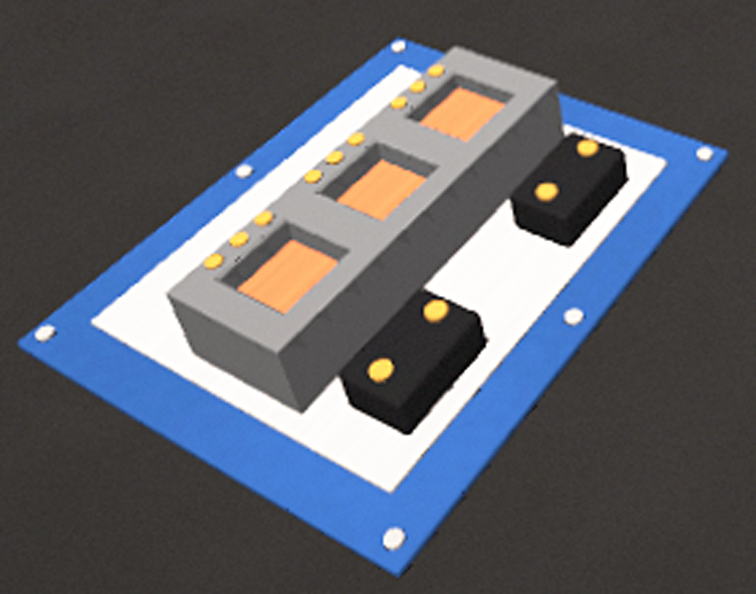

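View pics/z4.png

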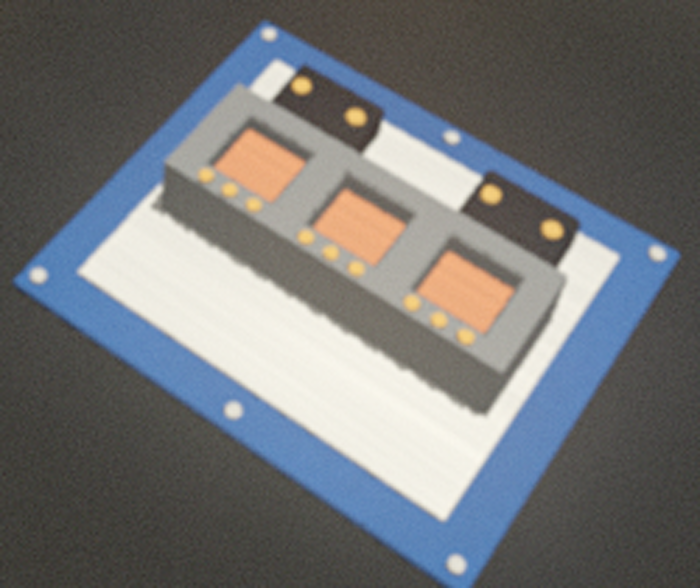

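Run:
```python
from h import *
from scipy.optimize import least_squares
P={n:imaging.read_camera(n) for n in ['scene','side']}
A=lambda l,s,o:np.array(l)/s+np.array(o)
bs={'scene':A([(455,48),(556,83),(277,352),(170,295)],2.7,(40,260)),'side':A([(237,85),(565,280),(505,372),(165,162)],2.8,(300,265))}
rs={'scene':A([(347,113),(497,140),(437,222),(283,185)],8,(300,180)),'side':A([(349,133),(434,182),(365,238),(278,190)],5,(200,160))}
for n in P:
    print(n,'block',np.round(atz(P[n],bs[n],.05)[:,:2],4).tolist(),atz(P[n],bs[n],.05).mean(0))
    t=atz(P[n],rs[n],.076); print('relay',np.round(t[:,:2],4).tolist(),t.mean(0))
    for a,b in [(0,1),(1,2),(2,3),(3,0)]:
        e=t[b]-t[a]; print(' edge',np.linalg.norm(e),np.degrees(np.arctan2(e[1],e[0])))
```

```text
scene block [[0.4989, -0.0614], [0.5679, -0.0528], [0.592, -0.2494], [0.5263, -0.2578]] [ 0.54627711 -0.15536088  0.05      ]
relay [[0.5485, 0.2412], [0.5855, 0.2481], [0.5945, 0.206], [0.5558, 0.2024]] [0.57107164 0.22442151 0.076     ]
 edge 0.03760883351975917 10.53466033860087
 edge 0.042978497504363423 -77.94684772192998
 edge 0.03889199255598292 -174.62759044202352
 edge 0.03946404440501258 100.55426485150403
side block [[0.5631, -0.0535], [0.5873, -0.251], [0.5228, -0.2604], [0.4958, -0.0625]] [ 0.54224971 -0.15683225  0.05      ]
relay [[0.5853, 0.2445], [0.5896, 0.2034], [0.5526, 0.1974], [0.5469, 0.2376]] [0.5685867  0.22071725 0.076     ]
 edge 0.041342566547448646 -84.10764495371167
 edge 0.03745214516832069 -170.88286462262738
 edge 0.04060974702590477 98.01023862410672
 edge 0.038999152085070085 10.108765362341064
```

Run:
```python
from h import *
from scipy.spatial.transform import Rotation as R
p=imaging.read_camera('side')
print('top of front big relay',np.round(atz(p,np.array([(72,265),(242,245),(262,372),(85,388)])/5+[200,160],.10)[:,:2],3).tolist())
print('base', np.round(atz(p,[(219,262),(254,259)],.0)[:,:2],3).tolist())
print('back big',np.round(atz(p,[(151,205),(176,190),(197,208),(168,222)],.10)[:,:2],3).tolist())
print('grey top',np.round(atz(p,np.array([(68,52),(165,28),(200,85),(105,115)])/5+[200,160],.076)[:,:2],3).tolist())
print('bin',np.round(atz(p,[(282,157),(311,145),(349,175),(326,186)],.035)[:,:2],3).tolist())
print('sd',np.round(atz(p,[(388,195),(460,252)],.015)[:,:2],3).tolist())
s=read_state();M=R.from_quat(s['orientation']).as_matrix();print(M.round(4),s['clock'])
w=imaging.read_camera('wrist');V=np.array(w['view']);print((V[:3,:3]@M).round(3), V[:3,:3]@s['position']+V[:3,3])
```

```text
top of front big relay [[0.457, 0.232], [0.504, 0.201], [0.47, 0.15], [0.425, 0.182]]
base [[0.445, 0.221], [0.493, 0.185]]
back big [[0.392, 0.32], [0.445, 0.325], [0.444, 0.262], [0.39, 0.266]]
grey top [[0.54, 0.351], [0.575, 0.338], [0.564, 0.303], [0.528, 0.312]]
bin [[0.694, 0.338], [0.765, 0.328], [0.751, 0.205], [0.695, 0.212]]
sd [[0.78, 0.128], [0.756, -0.061]]
[[ 0.      0.3856  0.9227]
 [-0.      0.9227 -0.3856]
 [-1.     -0.      0.    ]] 1.05
[[ 0.     1.    -0.001]
 [ 0.239 -0.001 -0.971]
 [-0.971  0.    -0.239]] [-0.00065385 -0.01766363 -0.20679379]
```

Call:
play_rows(increments=[[-0.03,-0.018,0.037,-0.06],[-0.05,-0.036,0.075,-0.12],[-0.05,-0.053,0.112,-0.18],[-0.05,-0.07,0.15,-0.24],[-0.05,-0.087,0.187,-0.3],[-0.05,-0.104,0.225,-0.36],[-0.05,-0.121,0.262,-0.42],[-0.05,-0.138,0.3,-0.48],[-0.05,-0.155,0.335,-0.545],[-0.05,-0.17,0.37,-0.545]])

```text
clock: 1.93
position: [0.5154, 0.2778, 0.2385]
orientation: [-0.054, 0.705, 0.054, 0.705]
ft_force: [0.7, 0.3, -0.7]
width: 0.0919
```

```bash
cat > st.py <<'E'
from h import *
from scipy.spatial.transform import Rotation as R
def to(x,y,z,yaw):
    "yaw deg of tool z heading; prints the row needed"
    s=read_state();M=R.from_quat(s['orientation']).as_matrix()
    d=M.T@(np.array([x,y,z])-s['position']); cy=np.degrees(np.arctan2(M[1,2],M[0,2]))
    print('row',d.round(4),'turn',round(-np.radians(yaw-cy),4),'| pos',s['position'].round(4),'yaw',cy.round(2),'tilt',np.degrees(np.arccos(-M[2,0])).round(2),'F',s['ft_force'].round(2),'w',round(s['width'],4),'t',s['clock'])
E
python3 - <<'E'
from st import *
to(.57,.2225,.24,8.5)
E
```

```text
row [-0.0015 -0.063   0.0455] turn 0.0049 | pos [0.5154 0.2778 0.2385] yaw 8.78 tilt 0.02 F [ 0.66  0.3  -0.67] w 0.0919 t 1.9333
```

Call:
play_rows(increments=[[0,-0.02,0.015,0],[0,-0.042,0.03,0],[0,-0.063,0.045,0],[0,-0.063,0.045,0],[0,-0.063,0.045,0],[0,-0.063,0.045,0],[0,-0.063,0.045,0],[0,-0.063,0.045,0],[0,-0.063,0.045,0],[0,-0.063,0.045,0]])

```text
clock: 2.77
position: [0.5691, 0.2231, 0.2387]
orientation: [-0.054, 0.705, 0.055, 0.705]
ft_force: [-0.0, 0.5, 0.2]
width: 0.0921
```

Run:
```python
from st import *
p=imaging.read_camera('wrist');save(p,'w1');to(.57,.2225,.24,8.5)
import pickle;pickle.dump(p,open('w1.pkl','wb'))
for m in imaging.masks_of(p,'relay_center'):print(m['conf'],m['point'],m['pixels'].sum())
```

```text
row [-0.0013 -0.0006  0.0007] turn 0.0058 | pos [0.5692 0.223  0.2387] yaw 8.83 tilt 0.03 F [-0.29 -0.48  0.28] w 0.092 t 2.8167
0.95 [213.4, 319.6] 2300
0.94 [42.3, 439.1] 8173
0.76 [70.3, 293.9] 6563
```

View pics/w1.png

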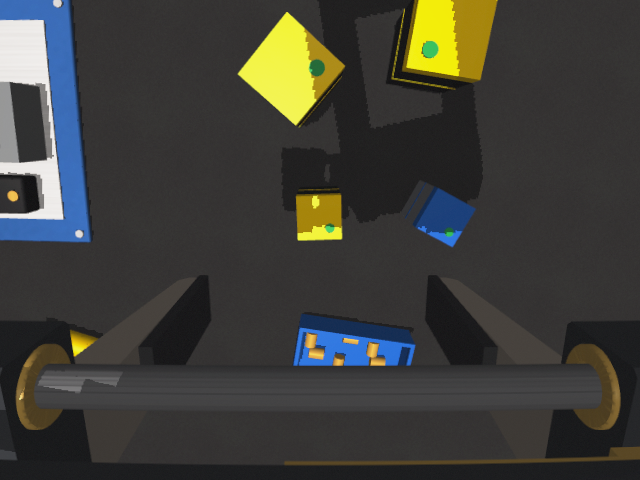

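The wrist picture shows the small relay between the fingers at about (319,215), with its sides nearly along the image axes.

Run:
```python
import cv2
a=cv2.imread('pics/w1.png')
cv2.imwrite('pics/z5.png',cv2.resize(a[175:255,280:360],None,fx=7,fy=7,interpolation=2))
```

```text
(no output)
```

View pics/z5.png

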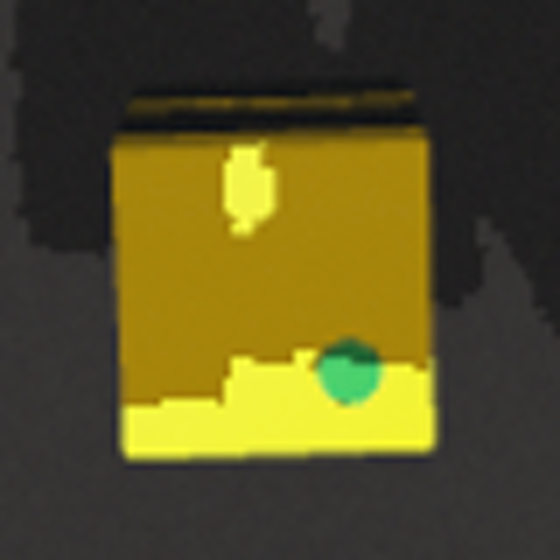

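Run:
```python
from st import *
import pickle;p=pickle.load(open('w1.pkl','rb'))
t=atz(p,np.array([(112,147),(430,138),(436,453),(122,459)])/7+[280,175],.076)
print(t.round(4).tolist(),t.mean(0))
for a,b in [(0,1),(1,2),(2,3),(3,0)]:
    e=t[b]-t[a];print(np.linalg.norm(e),np.degrees(np.arctan2(e[1],e[0])))
c=t.mean(0); to(c[0],c[1],.039,7.3)
```

```text
[[0.5554, 0.2029, 0.076], [0.5485, 0.2405, 0.076], [0.5868, 0.2477, 0.076], [0.5935, 0.2096, 0.076]] [0.57105919 0.22516215 0.076     ]
0.0382704896911433 100.5131282515078
0.03901028826124415 10.711931654681713
0.03873559507365189 -79.98648757918677
0.03867367888811707 -169.97322478622198
row [0.1996 0.002  0.002 ] turn 0.0265 | pos [0.5693 0.2229 0.2386] yaw 8.82 tilt 0.03 F [-0.21 -0.09 -0.99] w 0.092 t 2.8667
```

Call:
play_rows(increments=[[0.03,0.002,0.002,-0.026],[0.06,0.002,0.002,-0.026],[0.09,0.002,0.002,-0.026],[0.115,0.002,0.002,-0.026],[0.14,0.002,0.002,-0.026],[0.165,0.002,0.002,-0.026],[0.185,0.002,0.002,-0.026],[0.195,0.002,0.002,-0.026],[0.2,0.002,0.002,-0.026],[0.2,0.002,0.002,-0.026]])

```text
clock: 3.7
position: [0.5707, 0.2251, 0.038]
orientation: [-0.064, 0.704, 0.064, 0.704]
ft_force: [-0.6, -0.0, 0.2]
width: 0.0915
```

Run:
```python
from st import *
p=imaging.read_camera('wrist');save(p,'w2');to(.571,.2252,.039,10.3)
```

```text
row [ 0.     -0.0001 -0.0004] turn 0.0002 | pos [0.5714 0.2253 0.039 ] yaw 10.31 tilt 0.04 F [-0.44  0.09 -0.5 ] w 0.0917 t 3.75
```

View pics/w2.png

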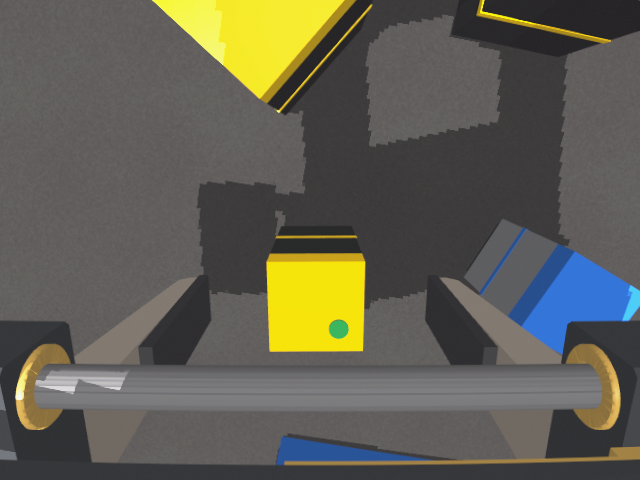

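The relay sits square between the fingers, from 267 to 365 px, so I'm closing.

Call:
play_rows(increments=[[0,0,0,0],[0,0,0,0],[0,0,0,0],[0,0,0,0],[0,0,0,0],[0,0,0,0],[0,0,0,0],[0,0,0,0],[0,0,0,0],[0,0,0,0]], fingers=0)

```text
clock: 4.58
position: [0.5713, 0.2253, 0.039]
orientation: [-0.063, 0.704, 0.064, 0.704]
ft_force: [-0.3, -0.0, 0.3]
width: 0.0377
```

Run:
```python
from st import *
to(.55,-.095,.25,7.3)
```

```text
row [-0.2111 -0.3113 -0.0782] turn 0.0525 | pos [0.5713 0.2253 0.039 ] yaw 10.31 tilt 0.04 F [-0.33 -0.05  0.29] w 0.0377 t 4.5833
```

Call:
play_rows(increments=[[-0.04,0,0,0],[-0.08,0,0,0],[-0.12,-0.02,0,0],[-0.15,-0.055,-0.002,0.01],[-0.18,-0.09,-0.005,0.02],[-0.19,-0.13,-0.01,0.03],[-0.19,-0.17,-0.015,0.04],[-0.19,-0.21,-0.02,0.052],[-0.19,-0.25,-0.025,0.052],[-0.19,-0.285,-0.03,0.052]])

```text
clock: 5.42
position: [0.5924, -0.0624, 0.2291]
orientation: [-0.045, 0.705, 0.045, 0.706]
ft_force: [0.5, 0.1, -1.1]
width: 0.0376
```

Run:
```python
from st import *
to(.60,-.148,.24,7.3)
```

```text
row [-0.0109 -0.0859 -0.0034] turn 0.0007 | pos [ 0.5924 -0.0624  0.2291] yaw 7.34 tilt 0.05 F [ 0.54  0.13 -1.12] w 0.0376 t 5.4167
```

Call:
play_rows(increments=[[-0.005,-0.03,0,0],[-0.01,-0.06,0,0],[-0.01,-0.086,0,0],[-0.01,-0.086,0,0],[-0.01,-0.086,0,0],[-0.01,-0.086,0,0],[-0.01,-0.086,0,0],[-0.01,-0.086,0,0],[-0.01,-0.086,0,0],[-0.01,-0.086,0,0]])

```text
clock: 6.25
position: [0.6035, -0.1469, 0.2392]
orientation: [-0.046, 0.705, 0.046, 0.706]
ft_force: [0.1, 0.6, -0.9]
width: 0.0376
```

Run:
```python
from st import *
import pickle
p=imaging.read_camera('wrist');save(p,'w3');to(.60,-.148,.24,7.3)
pickle.dump(p,open('w3.pkl','wb'))
```

```text
row [-0.0009 -0.0005 -0.0035] turn 0.0016 | pos [ 0.6034 -0.1471  0.2391] yaw 7.39 tilt 0.06 F [-0.04  1.25 -1.65] w 0.0375 t 6.3
```

View pics/w3.png

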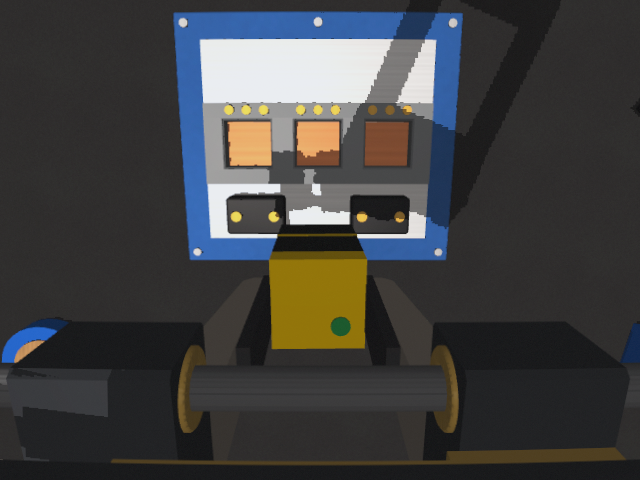

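The wrist view shows all three bays, at about (248,143), (318,143) and (387,143), and the relay held square. I'll zoom in on the bay mouths.

Run:
```python
import cv2
a=cv2.imread('pics/w3.png')
z=a[95:190,195:445]; z=cv2.convertScaleAbs(z,alpha=1.6,beta=20)
cv2.imwrite('pics/z6.png',cv2.resize(z[:, :130],None,fx=6,fy=6,interpolation=2))
cv2.imwrite('pics/z7.png',cv2.resize(z[:, 120:],None,fx=6,fy=6,interpolation=2))
```

```text
(no output)
```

View pics/z6.png

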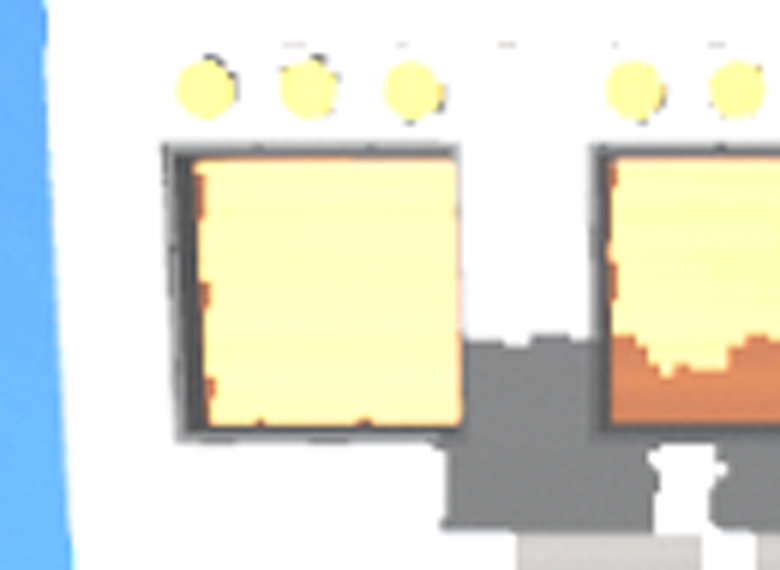

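View pics/z7.png

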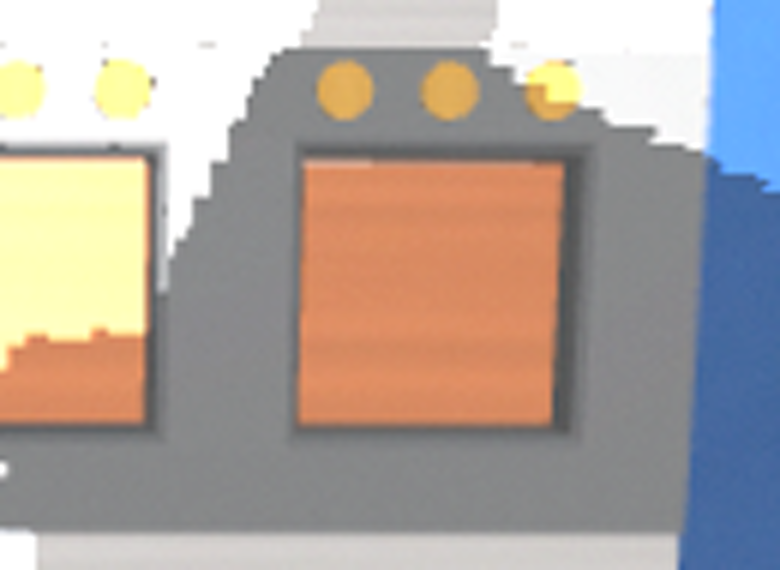

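Run:
```python
from st import *
import pickle;p=pickle.load(open('w3.pkl','rb'))
o6=np.array([195,95]);o7=np.array([315,95]);f=lambda l,o:np.array(l)/6+o
C=f([(163,145),(459,145),(463,438),(178,440)],o6)
B=np.vstack([f([(592,145)],o6),f([(167,145),(158,438)],o7),f([(592,438)],o6)])
A=f([(298,145),(590,145),(577,438),(292,438)],o7)
cs={}
for n,q in zip('ABC',[A,B,C]):
    t=atz(p,q,.05);cs[n]=t.mean(0);print(n,t.mean(0).round(4),[round(float(np.linalg.norm(t[(i+1)%4]-t[i])),4) for i in range(4)])
e=cs['A']-cs['C'];print(np.linalg.norm(e[:2]),np.degrees(np.arctan2(e[1],e[0])))
m=(cs['A']+cs['B']+cs['C'])/3;print(m)
# held relay top pose
u=e/np.linalg.norm(e);
for k,n in ((1,'A'),(0,'B'),(-1,'C')): print(n,(m+u*.062*k).round(4))
a=m+u*.062; yaw=np.degrees(np.arctan2(e[1],e[0]))-90
to(a[0],a[1],.105,yaw); to(a[0],a[1],.079,yaw)
# relay top in the hand: TCP z+.037
s=read_state(); z=s['position'][2]+.037
print(atz(p,[(270,259),(366,259),(365,348),(271,348)],z).round(4).tolist())
t=atz(p,[(270,259),(366,259),(365,348),(271,348)],z); print(t.mean(0)-s['position'],[np.linalg.norm(t[(i+1)%4]-t[i]).round(4) for i in range(4)])
```

```text
A [ 0.5367 -0.0926  0.05  ] [0.0424, 0.0422, 0.0425, 0.0421]
B [ 0.5448 -0.154   0.05  ] [0.0427, 0.0421, 0.0425, 0.0421]
C [ 0.5528 -0.2154  0.05  ] [0.043, 0.0421, 0.0425, 0.0425]
0.12389922076360264 97.47533783252933
[ 0.54477396 -0.15401697  0.05      ]
A [ 0.5367 -0.0925  0.05  ]
B [ 0.5448 -0.154   0.05  ]
C [ 0.5528 -0.2155  0.05  ]
row [ 0.1341  0.0626 -0.0593] turn -0.0015 | pos [ 0.6034 -0.1471  0.2391] yaw 7.39 tilt 0.06 F [-0.04  1.25 -1.65] w 0.0375 t 6.3
row [ 0.1601  0.0626 -0.0593] turn -0.0015 | pos [ 0.6034 -0.1471  0.2391] yaw 7.39 tilt 0.06 F [-0.04  1.25 -1.65] w 0.0375 t 6.3
[[0.5862, -0.1673, 0.2761], [0.5814, -0.1304, 0.2761], [0.619, -0.1248, 0.2761], [0.624, -0.1631, 0.2761]]
[-0.00081626  0.00065992  0.037     ] [np.float64(0.0372), np.float64(0.038), np.float64(0.0386), np.float64(0.038)]
```

Run:
```python
import cv2
a=cv2.imread('pics/w3.png')[220:360,250:390]
cv2.imwrite('pics/z8.png',cv2.resize(cv2.convertScaleAbs(a,alpha=1.5,beta=20),None,fx=4.2,fy=4.2,interpolation=2))
```

```text
(no output)
```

View pics/z8.png

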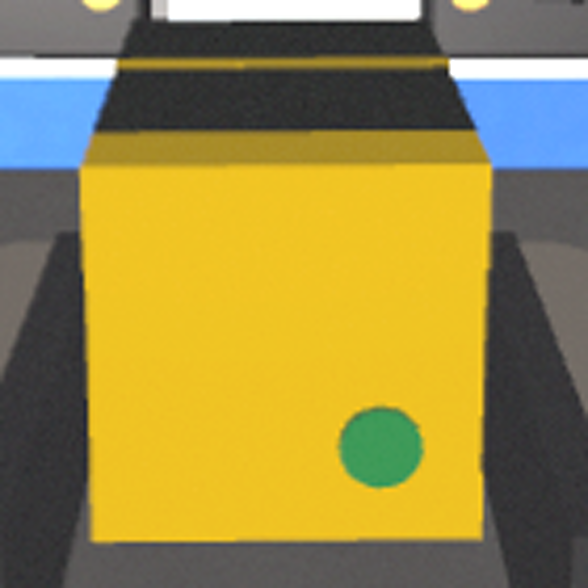

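Call:
play_rows(increments=[[0.0,0.02,-0.02,0],[0.03,0.04,-0.04,0],[0.06,0.0625,-0.059,-0.001],[0.09,0.0625,-0.059,-0.001],[0.115,0.0625,-0.059,-0.001],[0.13,0.0625,-0.059,-0.001],[0.135,0.0625,-0.059,-0.001],[0.135,0.0625,-0.059,-0.001],[0.135,0.0625,-0.059,-0.001],[0.135,0.0625,-0.059,-0.001]])

```text
clock: 7.13
position: [0.5381, -0.0929, 0.1054]
orientation: [-0.046, 0.705, 0.046, 0.707]
ft_force: [0.2, 0.3, -0.5]
width: 0.0371
```

Run:
```python
from st import *
to(.5371,-.0925,.079,7.45)
p=imaging.read_camera('side');save(p,'s4')
q=imaging.read_camera('scene');save(q,'c4')
a=cv2.imread('pics/s4.png')[210:400,330:520];b=cv2.imread('pics/c4.png')[210:400,130:320]
cv2.imwrite('pics/z9.png',cv2.resize(np.hstack([a,b]),None,fx=2.1,fy=2.1*1.3,interpolation=2))
to(.5371,-.0925,.079,7.45)
```

```text
row [ 0.0264  0.0005 -0.001 ] turn -0.0001 | pos [ 0.5381 -0.0929  0.1054] yaw 7.45 tilt 0.17 F [ 0.17  0.34 -0.54] w 0.0371 t 7.1333
row [ 0.0263  0.0005 -0.0009] turn -0.0002 | pos [ 0.538  -0.0929  0.1053] yaw 7.44 tilt 0.17 F [-0.78  0.31 -1.28] w 0.0374 t 7.2333
```

View pics/z9.png

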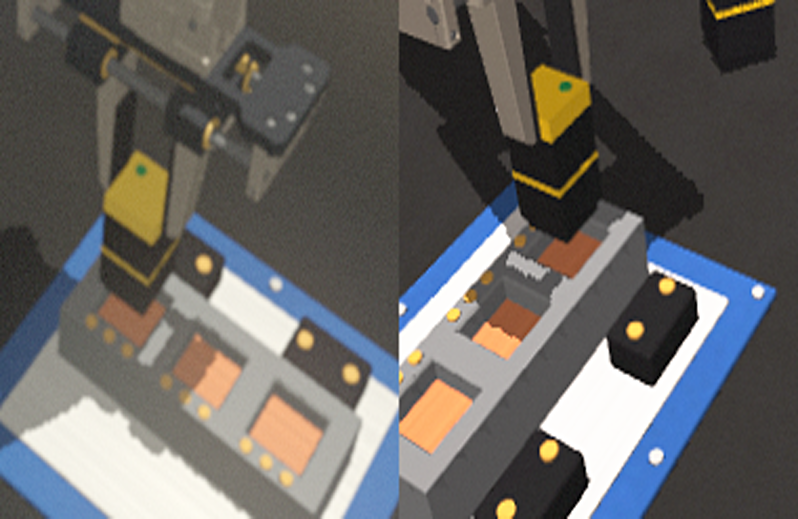

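The pictures show the relay over bay A. Next I lower the foot into the mouth.

Call:
play_rows(increments=[[0.004,0.0005,-0.001,0],[0.008,0.0005,-0.001,0],[0.011,0.0005,-0.001,0],[0.014,0.0005,-0.001,0],[0.017,0.0005,-0.001,0],[0.019,0.0005,-0.001,0],[0.021,0.0005,-0.001,0],[0.023,0.0005,-0.001,0],[0.024,0.0005,-0.001,0],[0.025,0.0005,-0.001,0]])

```text
clock: 8.07
position: [0.537, -0.0925, 0.0802]
orientation: [-0.046, 0.705, 0.046, 0.707]
ft_force: [-0.6, -0.2, -1.1]
width: 0.0374
```

Run:
```python
from st import *
to(.5371,-.0925,.071,7.45)
```

```text
row [ 0.0092 -0.      0.0001] turn -0.0001 | pos [ 0.537  -0.0925  0.0802] yaw 7.44 tilt 0.17 F [-0.57 -0.2  -1.08] w 0.0374 t 8.0667
```

Call:
play_rows(increments=[[0.001,0,0,0],[0.002,0,0,0],[0.003,0,0,0],[0.004,0,0,0],[0.005,0,0,0],[0.006,0,0,0],[0.007,0,0,0],[0.007,0,0,0],[0.007,0,0,0],[0.007,0,0,0]])

```text
clock: 8.9
position: [0.5372, -0.0925, 0.0733]
orientation: [-0.046, 0.704, 0.046, 0.707]
ft_force: [0.1, -0.2, 3.4]
width: 0.0382
```

Run:
```python
from st import *
to(.5371,-.0925,.069,7.45)
```

```text
row [ 0.0043  0.0001 -0.0001] turn -0.0001 | pos [ 0.5372 -0.0925  0.0733] yaw 7.44 tilt 0.19 F [ 0.12 -0.24  3.42] w 0.0382 t 8.9
```

Call:
play_rows(increments=[[0.0005,0,0,0],[0.001,0,0,0],[0.0015,0,0,0],[0.002,0,0,0],[0.0025,0,0,0],[0.003,0,0,0],[0.0035,0,0,0],[0.004,0,0,0],[0.004,0,0,0],[0.004,0,0,0]])

```text
clock: 9.73
position: [0.5374, -0.0926, 0.0695]
orientation: [-0.046, 0.704, 0.046, 0.707]
ft_force: [-0.7, 1.3, 7.2]
width: 0.0376
```

Run:
```python
from st import *
to(.5371,-.0925,.067,7.45)
```

```text
row [ 0.0025  0.0001 -0.0003] turn -0.0001 | pos [ 0.5374 -0.0926  0.0695] yaw 7.44 tilt 0.2 F [-0.68  1.31  7.23] w 0.0376 t 9.7333
```

Call:
play_rows(increments=[[0.0003,0,0,0],[0.0006,0,0,0],[0.001,0,0,0],[0.0013,0,0,0],[0.0016,0,0,0],[0.002,0,0,0],[0.002,0,0,0],[0.002,0,0,0],[0.002,0,0,0],[0.002,0,0,0]])

```text
clock: 10.57
position: [0.5376, -0.0925, 0.0683]
orientation: [-0.046, 0.704, 0.046, 0.707]
ft_force: [-3.3, 0.1, 14.3]
width: 0.0374
```

Run:
```python
from st import *
to(.5371,-.0925,.105,7.45)
```

```text
row [-0.0367  0.0001 -0.0004] turn -0.0002 | pos [ 0.5376 -0.0925  0.0683] yaw 7.44 tilt 0.23 F [-3.29  0.09 14.29] w 0.0374 t 10.5667
```

The force rose about 6 N/mm at 18 to 21 mm depth, so bay A is blocked. On to bay B.

Call:
play_rows(increments=[[-0.012,0,0,0],[-0.025,0,0,0],[-0.038,0,0,0],[-0.04,0,0,0],[-0.04,-0.02,0,0],[-0.04,-0.04,0,0],[-0.038,-0.062,0,0],[-0.037,-0.062,0,0],[-0.037,-0.062,0,0],[-0.037,-0.062,0,0]])

```text
clock: 11.4
position: [0.5447, -0.1536, 0.1044]
orientation: [-0.045, 0.705, 0.046, 0.707]
ft_force: [1.0, 0.6, -0.6]
width: 0.0374
```

Run:
```python
from st import *
to(.5452,-.154,.079,7.45)
```

```text
row [ 0.0254 -0.0005  0.0004] turn -0.0009 | pos [ 0.5447 -0.1536  0.1044] yaw 7.4 tilt 0.15 F [ 0.95  0.65 -0.64] w 0.0374 t 11.4
```

Call:
play_rows(increments=[[0.004,-0.0005,0.0005,0],[0.008,-0.0005,0.0005,0],[0.011,-0.0005,0.0005,0],[0.014,-0.0005,0.0005,0],[0.017,-0.0005,0.0005,0],[0.019,-0.0005,0.0005,0],[0.021,-0.0005,0.0005,0],[0.023,-0.0005,0.0005,0],[0.024,-0.0005,0.0005,0],[0.024,-0.0005,0.0005,0]])

```text
clock: 12.23
position: [0.5452, -0.154, 0.0802]
orientation: [-0.045, 0.705, 0.046, 0.706]
ft_force: [1.0, 0.2, -1.8]
width: 0.0376
```

Run:
```python
from st import *
to(.5452,-.154,.07,7.45)
```

```text
row [ 0.0102 -0.     -0.    ] turn -0.0009 | pos [ 0.5452 -0.154   0.0802] yaw 7.4 tilt 0.13 F [ 1.    0.25 -1.85] w 0.0376 t 12.2333
```

Call:
play_rows(increments=[[0.0015,0,0,0],[0.003,0,0,0],[0.0045,0,0,0],[0.006,0,0,0],[0.007,0,0,0],[0.008,0,0,0],[0.009,0,0,0],[0.01,0,0,0],[0.0105,0,0,0],[0.0105,0,0,0]])

```text
clock: 13.07
position: [0.5454, -0.1541, 0.0697]
orientation: [-0.046, 0.705, 0.046, 0.707]
ft_force: [-0.1, -0.7, 3.6]
width: 0.0377
```

Run:
```python
from st import *
to(.5452,-.154,.068,7.45)
```

```text
row [ 0.0017  0.0001 -0.0002] turn -0.0008 | pos [ 0.5454 -0.1541  0.0697] yaw 7.4 tilt 0.15 F [-0.1  -0.74  3.65] w 0.0377 t 13.0667
```

Call:
play_rows(increments=[[0.0005,0,0,0],[0.001,0,0,0],[0.0015,0,0,0],[0.002,0,0,0],[0.0025,0,0,0],[0.0025,0,0,0],[0.0025,0,0,0],[0.0025,0,0,0],[0.0025,0,0,0],[0.0025,0,0,0]])

```text
clock: 13.9
position: [0.5454, -0.1541, 0.0672]
orientation: [-0.046, 0.705, 0.046, 0.707]
ft_force: [0.1, -0.4, 4.0]
width: 0.0374
```

The force is only about 5 N at 22 mm depth, so bay B is clear. I keep going down.

Call:
play_rows(increments=[[0.001,0,0,0],[0.002,0,0,0],[0.003,0,0,0],[0.004,0,0,0],[0.005,0,0,0],[0.006,0,0,0],[0.0065,0,0,0],[0.007,0,0,0],[0.007,0,0,0],[0.007,0,0,0]])

```text
clock: 14.73
position: [0.5454, -0.154, 0.0601]
orientation: [-0.046, 0.705, 0.046, 0.706]
ft_force: [-0.1, 0.3, 3.6]
width: 0.0375
```

Run:
```python
from st import *
to(.5452,-.154,.059,7.45)
```

```text
row [ 0.0011  0.0001 -0.0002] turn -0.0008 | pos [ 0.5454 -0.154   0.0601] yaw 7.4 tilt 0.14 F [-0.15  0.29  3.58] w 0.0375 t 14.7333
```

Call:
play_rows(increments=[[0.0005,0,0,0],[0.001,0,0,0],[0.0015,0,0,0],[0.002,0,0,0],[0.002,0,0,0],[0.0025,0,0,0],[0.0025,0,0,0],[0.0025,0,0,0],[0.0025,0,0,0],[0.0025,0,0,0]])

```text
clock: 15.57
position: [0.5454, -0.1541, 0.0577]
orientation: [-0.046, 0.705, 0.046, 0.707]
ft_force: [-0.6, 0.7, 5.6]
width: 0.0375
```

Call:
play_rows(increments=[[0.0005,0,0,0],[0.001,0,0,0],[0.0015,0,0,0],[0.0015,0,0,0],[0.0015,0,0,0],[0.0015,0,0,0],[0.0015,0,0,0],[0.0015,0,0,0],[0.0015,0,0,0],[0.0015,0,0,0]])

```text
clock: 16.4
position: [0.5457, -0.1541, 0.0568]
orientation: [-0.046, 0.705, 0.046, 0.707]
ft_force: [-1.9, -0.1, 9.6]
width: 0.0374
```

Call:
play_rows(increments=[[0.0008,0,0,0],[0.0012,0,0,0],[0.0017,0,0,0],[0.0017,0,0,0],[0.0017,0,0,0],[0.0017,0,0,0],[0.0017,0,0,0],[0.0017,0,0,0],[0.0017,0,0,0],[0.0017,0,0,0]])

```text
clock: 17.23
position: [0.5459, -0.1541, 0.0561]
orientation: [-0.046, 0.704, 0.046, 0.707]
ft_force: [-3.4, 0.8, 14.8]
width: 0.0375
```

Run:
```python
from st import *
to(.5452,-.154,.0552,7.45)
p=imaging.read_camera('side');save(p,'s5')
p=imaging.read_camera('scene');save(p,'c5')
p=imaging.read_camera('wrist');save(p,'w5')
a=cv2.imread('pics/s5.png')[210:400,330:520];b=cv2.imread('pics/c5.png')[230:420,110:300]
cv2.imwrite('pics/z10.png',cv2.resize(np.hstack([a,b]),None,fx=2.1,fy=2.1*1.3,interpolation=2))
```

```text
row [ 0.0009  0.0002 -0.0007] turn -0.0009 | pos [ 0.5459 -0.1541  0.0561] yaw 7.4 tilt 0.2 F [-3.37  0.82 14.82] w 0.0375 t 17.2333
```

View pics/z10.png

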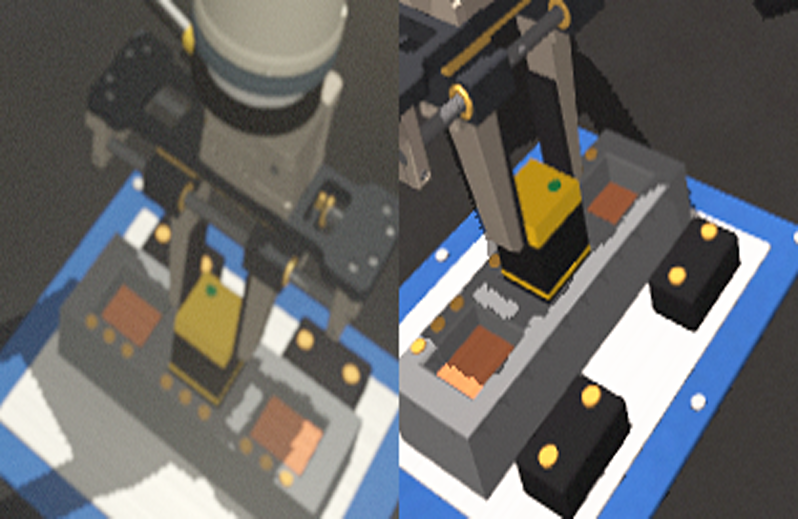

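The relay's yellow band is level with the mouth and the push is about 15 N, so I hold it there.

Call:
play_rows(increments=[[0.001,0,0,0],[0.001,0,0,0],[0.001,0,0,0],[0.001,0,0,0],[0.001,0,0,0],[0.001,0,0,0],[0.001,0,0,0],[0.001,0,0,0],[0.001,0,0,0],[0.001,0,0,0]])

```text
clock: 18.22
position: [0.546, -0.1541, 0.056]
orientation: [-0.046, 0.704, 0.046, 0.707]
ft_force: [-3.9, 0.3, 14.6]
width: 0.0378
```

Held at 14.6 N. Now release.

Call:
play_rows(increments=[[0,0,0,0],[0,0,0,0],[0,0,0,0],[0,0,0,0],[0,0,0,0],[0,0,0,0],[0,0,0,0],[0,0,0,0],[0,0,0,0],[0,0,0,0]], fingers=0.8)

```text
clock: 19.05
position: [0.5459, -0.1541, 0.056]
orientation: [-0.046, 0.704, 0.046, 0.707]
ft_force: [-0.5, -0.6, 1.0]
width: 0.0735
```

Call:
play_rows(increments=[[-0.01,0,0,0],[-0.025,0,0,0],[-0.045,0,0,0],[-0.07,0,0,0],[-0.1,0,0,0],[-0.13,0,0,0],[-0.16,0,0.02,0],[-0.18,0,0.03,0],[-0.18,0,0.03,0],[-0.18,0,0.03,0]])

```text
clock: 19.88
position: [0.5758, -0.1504, 0.2377]
orientation: [-0.046, 0.703, 0.045, 0.708]
ft_force: [-0.8, 0.1, 0.0]
width: 0.0732
```

Run:
```python
from st import *
import pickle
P={}
for n in ['wrist','side','scene']:
    P[n]=imaging.read_camera(n);save(P[n],n+'6')
pickle.dump(P,open('p6.pkl','wb'))
to(.5452,-.154,.0552,7.45)
a=cv2.imread('pics/side6.png')[260:400,350:520];b=cv2.imread('pics/scene6.png')[250:390,110:280]
cv2.imwrite('pics/z11.png',cv2.resize(np.hstack([a,b]),None,fx=2.35,fy=2.35*1.7,interpolation=2))
```

```text
row [ 0.1796 -0.0003 -0.0289] turn -0.0011 | pos [ 0.5736 -0.1501  0.2348] yaw 7.39 tilt 0.09 F [-0.44 -0.11 -1.64] w 0.0736 t 20.0333
```

View pics/z11.png

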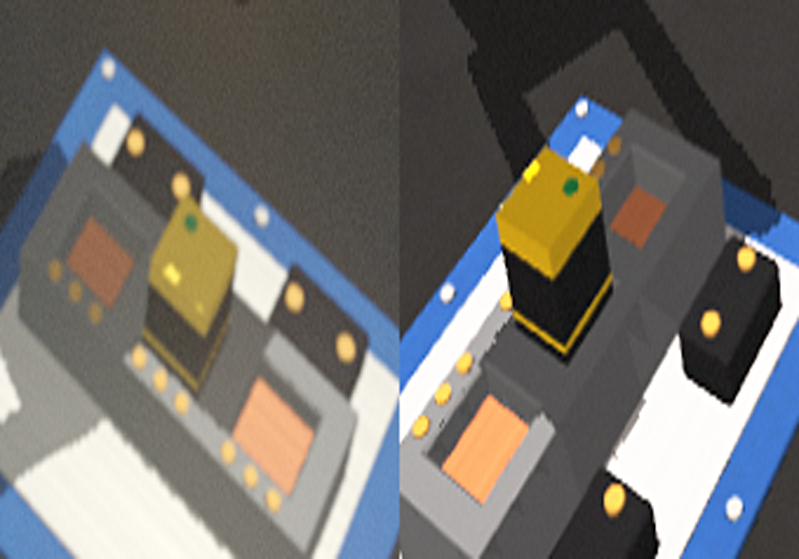

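View pics/wrist6.png

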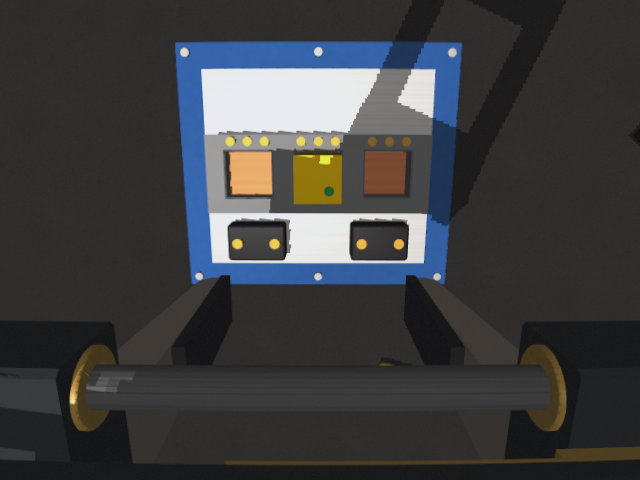

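Run:
```python
import cv2,numpy as np
a=cv2.imread('pics/scene6.png');b=cv2.imread('pics/side6.png')
f=lambda z:cv2.convertScaleAbs(z,alpha=1.8,beta=15)
cv2.imwrite('pics/z12.png',cv2.resize(f(a[265:365,75:255]),None,fx=4.4,fy=5,interpolation=2))
cv2.imwrite('pics/z13.png',cv2.resize(f(b[285:415,350:510]),None,fx=5,fy=4.5,interpolation=2))
```

```text
(no output)
```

View pics/z12.png

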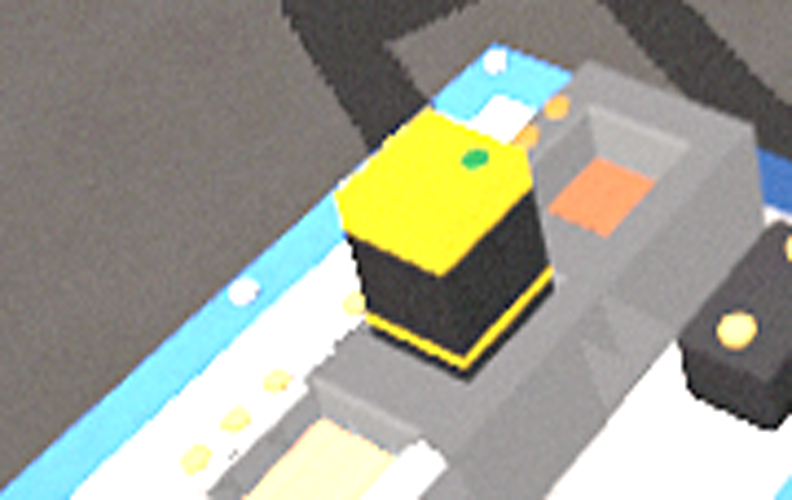

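View pics/z13.png

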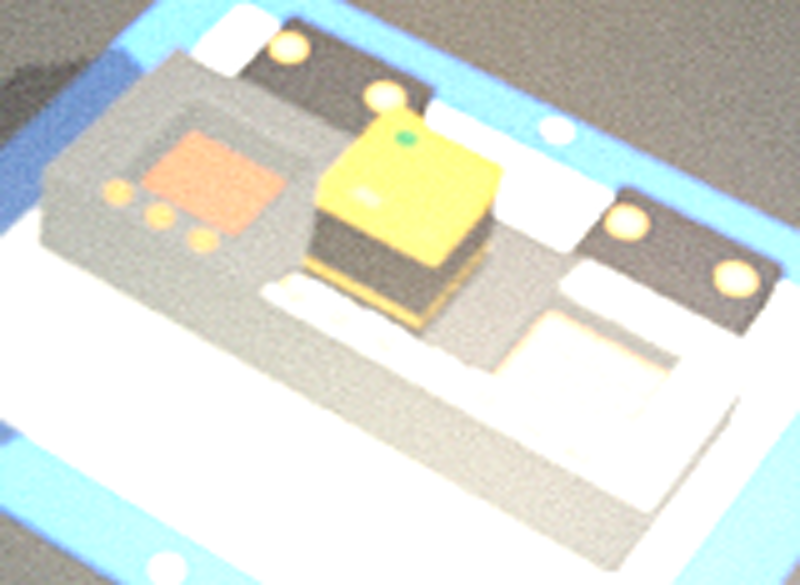

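Run:
```python
from st import *
import pickle;P=pickle.load(open('p6.pkl','rb'))
A=lambda l,s,o:np.array(l)/np.array(s)+np.array(o)
rs={'scene':A([(148,150),(200,200),(153,240),(97,208)],(2.35,3.995),(110,250)),
    'side':A([(395,107),(501,175),(437,265),(318,200)],(5,4.5),(350,285))}
bias={'scene':(.54628,-.15536),'side':(.54225,-.15683)}
for n in rs:
    c=rs[n].mean(0)
    for z in (.092,.094,.096,.098,.1,.102): print(n,z,((atz(P[n],c,z)[0,:2]-bias[n])*1000).round(1), [round(float(np.linalg.norm(v)),4) for v in np.diff(atz(P[n],rs[n],z),axis=0)])
p=P['wrist']
t=atz(p,[(293,155),(342,155),(341.5,204),(294,204)],.096);print(t.mean(0).round(4),[np.linalg.norm(v).round(4) for v in np.diff(t,axis=0)])
```

```text
scene 0.092 [-3.3  2.1] [0.0443, 0.0277, 0.0385]
scene 0.094 [-1.   0.8] [0.0441, 0.0275, 0.0382]
scene 0.096 [ 1.3 -0.6] [0.0438, 0.0274, 0.038]
scene 0.098 [ 3.5 -1.9] [0.0436, 0.0272, 0.0378]
scene 0.1 [ 5.8 -3.2] [0.0433, 0.027, 0.0376]
scene 0.102 [ 8.  -4.6] [0.0431, 0.0269, 0.0374]
side 0.092 [-1.8 -1.3] [0.0374, 0.0407, 0.0381]
side 0.094 [-3.2 -2. ] [0.0372, 0.0406, 0.038]
side 0.096 [-4.6 -2.8] [0.0371, 0.0404, 0.0379]
side 0.098 [-6.  -3.6] [0.037, 0.0403, 0.0377]
side 0.1 [-7.4 -4.3] [0.0369, 0.0402, 0.0376]
side 0.102 [-8.8 -5.1] [0.0368, 0.0401, 0.0375]
[ 0.5445 -0.1543  0.096 ] [np.float64(0.038), np.float64(0.0384), np.float64(0.0378)]
```

Run:
```python
from st import *
to(.5452,-.154,.0552,7.45); print(np.abs(read_state()['dq']).max()); print(sign_off())
```

```text
row [ 0.1796 -0.0003 -0.0289] turn -0.0011 | pos [ 0.5736 -0.1501  0.2348] yaw 7.39 tilt 0.09 F [-0.44 -0.11 -1.64] w 0.0736 t 20.0333
0.005594887814499485
the job is handed in; nothing more can be done
None
```

The yellow-capped relay is plugged into bay B (the middle bay) and released. I handed the job in at about 20 s; it returned no verdict.

- **Finding the clear bay:** I took the smallest of the three yellow-capped relays and pressed it into bay A first. The force climbed to about 15 N at roughly 21 mm depth, so that bay still has its spacer. In bay B the plate slid past 18 mm with only about 5 N.
- **Seating:** I pushed the relay down to about 30 mm and held it there for about 0.8 s. The wrist force read 14.6–14.8 N in the hold. I then opened the fingers and moved the arm clear.
- **Last checks:** The wrist camera shows the relay square and within about 0.5 mm of the bay's centre line. The scene camera puts its top at about 0.095 m, where 0.096 m is fully home. The side camera disagreed, implying 0.092 m or lower. It had already been a few mm off the other cameras on the panel, so I put that down to its calibration. The yellow band sits just above the mouth, which fits fully home.
- **Other objects:** I planned the moves to stay clear of the grey relay, screwdriver and bin, but did not re-measure their positions at the end. The largest wrist force I read after any move was about 15 N.

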